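# Seat the red-barred pulley on its keyed fixture

### The job

The grooved pulley with the red grip bar stands proud of its machining fixture because the cross-shaped key hidden under it is not in line with the keyway. Turn it in place by its bar, without lifting it out, until the key drops in and the pulley sits fully home, flat on the fixture, then let go of it. Leave the blue-barred pulley, which is already seated, alone.

Things in the scene. Friction and masses are not known exactly. Their poses are not given: they have to be found in the camera images.
- red_pulley_bar (a point): Centre of the red bar (70 mm long in x, 14 wide in y, 36 tall) on the pulley to seat: grey grooved disc, 100 mm wide, 20 thick, 0.6 kg; disc top 18 mm below this point, underside 38. Hidden below: a cross key 52 mm wide, arms along this x and y. It starts 8 mm high, 25 to 65 degrees off the keyway, and drops by its weight or a light push when within 7 degrees of it and let go. Turns either way.
- red_fixture_top (a point): Centre of the flat top of the fixed fixture under the red-barred pulley: silver ring 112 mm wide on a black flange 160 mm wide, 28 mm lower. Its hidden cross keyway lies along this point's x and y axes, shown by four white marks on flange and ring: the key fits when the bar lines up with any mark (every 90 degrees). Bar centre above this point: 46 mm at the start, 38 mm when home.
- blue_pulley_bar (a point): Centre of the blue bar of a second, otherwise identical pulley, already home in its own identical fixture, to be left alone. Which of the two pulleys stands to the left varies.
There are look-alikes about, which are no part of the job. What is shaped like the part that bears red_pulley_bar but purple is not meant.

How it is judged (in metres and radians):
At the end, for the whole second after the job is handed in: the red-barred pulley is home in its fixture: its bar's centre is less than 40.5 mm above the fixture's top face (home 38, start 46), within 8 mm of its centre, and it is upright to within 0.06 rad (z of red_pulley_bar in the frame of red_fixture_top below 0.0405 m and horizontal distance between red_pulley_bar and red_fixture_top below 0.008 m and angle between red_pulley_bar's own z axis and vertical below 0.06 rad); the robot touches nothing.
It fails at once if the red-barred pulley is lifted out of its fixture (more than 20 mm above its starting height) (z of red_pulley_bar in the frame of red_fixture_top above 0.066 m).
It fails at once if the blue-barred pulley is moved by more than 10 mm (distance of blue_pulley_bar from where it was at the start of the episode above 0.01 m).
It also fails if it takes over 32 s, if anything falls off the work surface, if the arm or the gripper's body presses on something with over 40 N, if the wrist force passes 120 N, or if a joint passes its speed limit or range.

### The arm

A 6-joint arm with a two-finger parallel gripper is mounted at the origin on the work surface. World frame = base frame: x ahead of the robot, y to its left, z up, the work surface at z = 0. Lengths are in mm, angles in rad, forces in N, time in s.
With the tool pointing down it reaches from about 400 to 925 mm from the base axis. Payload 12.5 kg.
Tool frame: the origin (TCP) lies at the very end of the fingers, on their centre line; the grasp point (between the pads) lies 19 mm behind it; z points along the fingers, y is the line along which they close (so a half turn about z gives the same grasp; the last joint's range is limited). The gripper opens to 95 mm and grips with 3 to 60 N. Pads are 20 mm wide; open, the fingers measure 119 mm over their backs; the gripper's body (75 mm by 180 mm) begins 59 mm behind the grasp point.
Start: joints at [-1.45, 0.491, 1.559, -0, 1.092, -0.106], TCP at [140.56, -609.007, 214.661] pointing down, gripper open.
Joint ranges: [-3.1, 3.1], [-0.84, 2.19], [0.05, 2.79], [-1.13, 4.28], [0.06, 2.93], [-2.69, 2.69]. Speed limits (rad/s): [2.22, 2.22, 2.79, 3.14, 3.14, 3.14].

### API

Orientations are given as [roll, pitch, yaw] about the fixed x, y, z axes, in that order (R = Rz(yaw) Ry(pitch) Rx(roll)).
In Python, from cell import state, imaging, env, spot_in, mark_of gives the robot as it stands. The module is installed in compiled form; this text tells all that it offers.
- The arm moves only by the tool step_arm, never from a script. Its argument "increments" is a list of rows, each an object with "slide": the shift along the tool's x, y, z in m, a list of three; "roll": the turn about the tool's z in rad. A call has 1 to 5 rows; each row is the pose to reach, as a shift and turn from the pose commanded when the call began, along the tool's axes at that moment; what a row does not reach only later rows make up. A row lasts 1/8 s, in which the tool goes at most 62.5 mm and 10.7 degrees, less where a joint would pass 70% of its speed; a pose out of reach is approached as far as the arm can. A call with a gripper value outside its range is refused whole. "fingers" is the opening, from 0 (shut) to 1 (fully open), set as the call begins (left out, the last holds). The fingers move at their own pace and stop on an object; the grip force is fixed at half the most. Time passes only in rows, so rows that repeat a pose let the fingers close. It gives the time, the measured TCP pose, the force, the opening and the grip force at its end, in the units of the state.
- state(): the state, without advancing time (a new reading comes with each control period).
- imaging.read_camera(name): name is "scene" or "side" or "wrist"; returns a dict with "color" (480x640x3 uint8, red, green, blue), "z_map" (480x640 float32, mm along the optical axis (not along the pixel's ray), 0 where there is no reading), "intrinsics" (3x3 intrinsics, pixels), "distortion" ([k1, k2, p1, p2, k3] as OpenCV has them; the pictures are not rectified), "camera_from_world" (4x4, takes a point from world to camera coordinates). Camera axes: x right, y up, looking along -z (the intrinsics and any distortion apply to the point x, -y, -z); pixel columns grow to the right and rows downward; lengths in mm; the calibration is good to about 2 mm. A picture is of the moment at which its call begins.
- env.job_done(): hands the job in; it is judged then, once.
Trained networks look in the newest picture that a camera, given by its name, has taken for a name from the list of things; names that differ only in an ending like _2 or _b are one class to them, and where a whole thing is asked for, a point or a joint stands for the part that bears it (a point fixed in the world has none). Each returns a list of dicts, best first, with "confidence" (0 to 1); they miss things now and then, are a little off and sometimes report something else, mostly with a low value. They report only what shows in the picture. A call takes as long as a camera call. They do not tell look-alikes from the thing itself.
- spot_in(camera, target): "bbox" ([left, top, right, bottom] in pixels, round what is visible of it).
- mark_of(camera, target): "uv" ([column, row] in pixels: a listed point, or the origin of a listed thing).
The state is a dict: "t": time; "joints": joint angles; "qvel": joint speeds; "tau": joint torques, N m; "eef_pos": TCP position; "tcp_rot": TCP orientation; "ft_force": force on the tool from outside, world axes, zero at the start; "moment": the same for the moment, N m; "opening": opening from 0.0 (shut) to 1.0 (fully open); "grip_force": force on a finger pad.
Only numpy, scipy, OpenCV 4.12 (cv2) and the standard library are available. Lean on these libraries where they do the work, as an engineer would, in place of code of your own. Each camera call takes 0.05 s, during which the arm holds its last target. There are 200 camera calls.

## Working session

There is one attempt and no reset: what is moved stays moved. The work goes in short steps, Python scripts to look and compute and a tool call to move; the robot and the scene stay as the last step left them, time stands still between calls to the robot, and variables do not carry over. Pictures are saved under pics/ and viewed, at most 10 in all, crops included, and the job is handed in when it is done.

Besides the shell and the picture viewer there is one more tool, called after ">>>" in YAML: its name, and indented under it one key for each argument. step_arm: Moves the arm, as the interface text tells. Its arguments: {"type":"object","properties":{"increments":{"type":"array"},"fingers":{"type":"number"}},"required":["increments"]}

```bash
mkdir -p pics
cat > h.py <<'E'
import numpy as np, cv2
from cell import state, imaging, env, spot_in, mark_of
def world(c,uv,z=None,dz=None):
    """pixel -> world by depth map (z=None) or on the plane of height z"""
    p=cv2.undistortPoints(np.array([[uv]],float),c["intrinsics"],np.array(c["distortion"]))[0,0]
    T=np.linalg.inv(c["camera_from_world"])
    d=T[:3,:3]@np.array([p[0],-p[1],-1]); o=T[:3,3]
    if z is None:
        u,v=int(round(uv[0])),int(round(uv[1])); return o+d*float(c["z_map"][v,u])
    return o+d*(z-o[2])/d[2]
E
python3 - <<'E'
from h import *
for n in ("scene","side"):
    c=imaging.read_camera(n); cv2.imwrite(f"pics/{n}0.png",c["color"][...,::-1])
    for t in ("red_pulley_bar","red_fixture_top","blue_pulley_bar"):
        for m in mark_of(n,t)[:4]: print(n,t,np.round(m["uv"],1),round(m["confidence"],2),np.round(world(c,m["uv"]),1))
        for m in spot_in(n,t)[:3]: print("   box",np.round(m["bbox"]),round(m["confidence"],2))
print(state())
E
```

```text
scene red_pulley_bar [265.8 352.1] 0.62 [ 544.2 -228.8  125.5]
   box [ 97. 223. 153. 273.] 0.96
   box [237. 326. 292. 392.] 0.81
   box [219. 324. 319. 415.] 0.7
scene blue_pulley_bar [471.3 207.5] 0.69 [524.5 196.4 116.8]
   box [440. 193. 493. 247.] 0.59
side red_pulley_bar [301.5 173.8] 0.96 [ 540.2 -222.3  117.1]
side red_pulley_bar [456.8 214. ] 0.59 [ 196.6 -322.1   74.6]
   box [282. 167. 329. 198.] 0.97
   box [442. 204. 480. 241.] 0.78
side red_fixture_top [304.9 188.9] 0.92 [ 522.6 -208.4   89.8]
   box [271. 185. 342. 227.] 0.72
side blue_pulley_bar [182.1 294.5] 0.83 [515.4 205.5 109.6]
   box [157. 284. 212. 329.] 0.98
{'t': 0.7, 'joints': array([-1.44963830e+00,  4.90845019e-01,  1.55891546e+00,  5.46681152e-06,
        1.09168881e+00, -1.05579039e-01]), 'qvel': array([-6.62134302e-04,  8.05143043e-04,  8.68835740e-05, -6.40637860e-04,
        4.74065644e-04,  2.50329752e-04]), 'tau': array([-1.35856058e-03, -6.12335086e+01, -2.58399922e+01,  6.92422665e-02,
        4.46258252e-02,  1.59499831e-05]), 'eef_pos': array([ 140.53721305, -609.00673807,  214.68978445]), 'tcp_rot': array([3.14144958e+00, 1.02836549e-05, 2.26734541e-01]), 'ft_force': array([-0.62968088, -0.23784189, -0.57496454]), 'moment': array([ 0.04444638, -0.02892094,  0.00489548]), 'grip_force': 0.0, 'opening': 0.9979418385835779}
```

View pics/scene0.png

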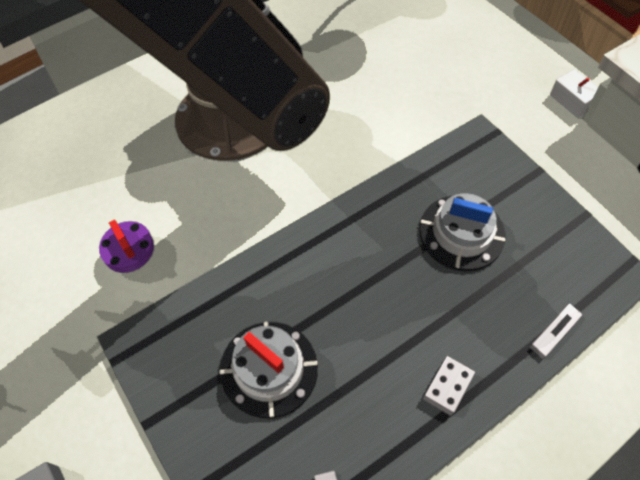

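View pics/side0.png

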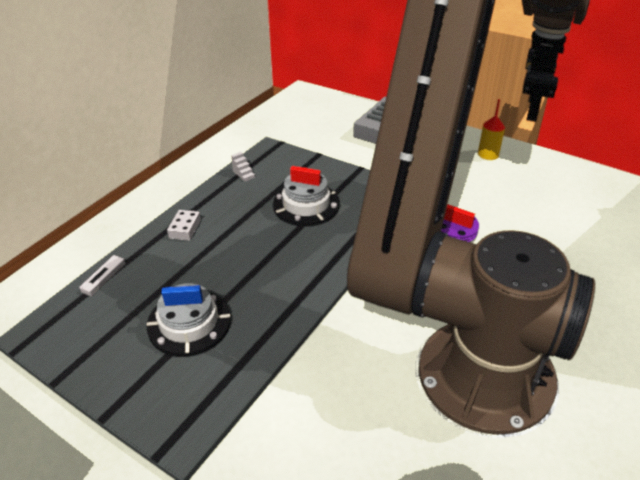

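The scene camera shows the red bar on its grey pulley at about (263,351), with white marks near (266,325), (311,363), (271,407) and (225,372). The purple decoy is at (126,246) and the blue pulley at (468,215). In the side view the red bar is at (305,176).

```bash
cat > m.py <<'E'
from h import *
def cloud(c,box):
    l,t,r,b=box; vv,uu=np.mgrid[t:b,l:r]; uv=np.stack([uu.ravel(),vv.ravel()],1).astype(float)
    p=cv2.undistortPoints(uv[:,None],c["intrinsics"],np.array(c["distortion"]))[:,0]
    z=c["z_map"][t:b,l:r].ravel(); T=np.linalg.inv(c["camera_from_world"])
    P=(T[:3,:3]@(np.c_[p[:,0],-p[:,1],-np.ones(len(p))]*z[:,None]).T).T+T[:3,3]
    return P,c["color"][t:b,l:r].reshape(-1,3).astype(int),z>0,uv
def measure(n,box):
    c=imaging.read_camera(n); P,C,ok,uv=cloud(c,box)
    red=ok&(C[:,0]>120)&(C[:,1]<80)&(C[:,2]<80)
    R=P[red]; ztop=np.percentile(R[:,2],85); top=R[R[:,2]>ztop-8]
    r=cv2.minAreaRect(top[:,:2].astype(np.float32)); w=cv2.boxPoints(r)
    e=[w[1]-w[0],w[2]-w[1]]; e=max(e,key=np.linalg.norm)
    print(n,"bar n",red.sum(),"ztop",np.round(np.percentile(R[:,2],[5,50,85,95]),1),"c",np.round(r[0],1),"size",np.round(r[1],1),"ang",np.round(np.degrees(np.arctan2(e[1],e[0]))%180,1))
    pc=np.linalg.svd(top[:,:2]-top[:,:2].mean(0),full_matrices=False)[2][0]
    print("  pca ang",np.round(np.degrees(np.arctan2(pc[1],pc[0]))%180,1),"mean",np.round(top.mean(0),1))
    return c,P,C,ok,uv,np.array(r[0])
E
python3 - <<'E'
from m import *
for n,box in (("scene",(205,305,335,430)),("side",(262,155,350,235))):
    c,P,C,ok,uv,ctr=measure(n,box)
    d=np.hypot(*(P[:,:2]-ctr).T)
    h=np.histogram(P[ok&(d<95),2],bins=np.arange(-5,140,5)); print([(int(b),int(k)) for k,b in zip(*h) if k>30])
    w=ok&(C.min(1)>150)&(P[:,2]<70)&(d>50)&(d<95)
    m=np.zeros((480,640),np.uint8); q=uv[w].astype(int); m[q[:,1],q[:,0]]=255
    k,L,s,cc=cv2.connectedComponentsWithStats(m)
    for i in range(1,k):
        if s[i,4]>8:
            g=P[(L[uv[:,1].astype(int),uv[:,0].astype(int)]==i)]
            x=np.median(g,0); pc=np.linalg.svd(g[:,:2]-g[:,:2].mean(0),full_matrices=False)[2][0]
            print("  white",np.round(cc[i]),s[i,4],np.round(x,1),"pc",np.round(np.degrees(np.arctan2(pc[1],pc[0]))%180,1))
    if n=="scene": cv2.imwrite("pics/crop0.png",cv2.resize(c["color"][305:430,205:335,::-1],None,fx=4.5,fy=4.5,interpolation=cv2.INTER_CUBIC))
E
```

```text
scene bar n 428 ztop [119.7 124.4 125.9 126.7] c [ 536.5 -230.8] size [69.4 13.1] ang 14.8
  pca ang 14.5 mean [ 538.2 -230.6  124.3]
[(15, 806), (20, 1984), (25, 148), (30, 2653), (35, 398), (40, 82), (45, 58), (50, 43), (55, 231), (60, 377), (70, 72), (75, 57), (80, 52), (85, 2056), (90, 558), (100, 33), (105, 34), (110, 33), (115, 31), (120, 278), (125, 156)]
  white [265. 324.] 13 [ 469.3 -194.    33. ] pc 116.9
  white [295. 335.] 31 [ 517.6 -164.9   39.4] pc 125.0
  white [236. 340.] 22 [ 469.2 -250.    38.1] pc 110.5
  white [298. 368.] 258 [ 571.7 -189.3   60.1] pc 124.9
  white [222. 371.] 10 [ 500.  -296.    32.9] pc 44.5
  white [300. 392.] 32 [ 601.7 -210.6   38.8] pc 125.9
  white [271. 411.] 26 [ 599.4 -264.4   33.1] pc 150.5
side bar n 477 ztop [ 24.  112.5 124.9 126.4] c [ 535.9 -230. ] size [70.6 19.3] ang 14.1
  pca ang 14.3 mean [ 535.4 -228.1  123.4]
[(15, 122), (20, 592), (25, 151), (30, 635), (35, 257), (40, 84), (45, 83), (50, 89), (55, 118), (60, 222), (70, 100), (75, 50), (80, 91), (85, 310), (90, 235), (95, 61), (100, 45), (105, 59), (110, 54), (115, 60), (120, 80), (125, 69)]
  white [302. 207.] 339 [ 516.2 -182.6   54.9] pc 24.0
  white [333. 204.] 12 [ 471.3 -250.8   39.9] pc 144.5
  white [319. 216.] 11 [ 477.6 -200.8   33.8] pc 144.4
```

View pics/crop0.png

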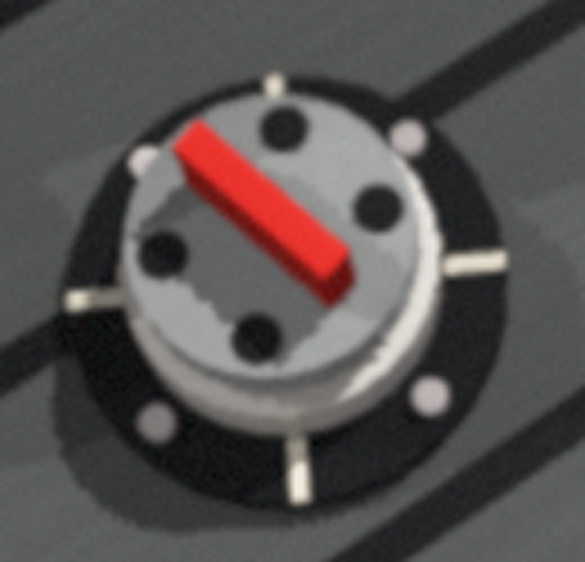

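The crop shows the four flange marks at full-image pixels of about (310.5,363), (226,371), (266,324) and (271,410). The bar lies between two marks, roughly diagonal. I'll work out the keyway angle next.

Run:
```python
from m import *
c=imaging.read_camera("scene"); s=lambda u,v:(u/4.5+205-.4,v/4.5+305-.4)
Q={k:world(c,s(*p),33)[:2] for k,p in dict(Ri=(447,264),Ro=(505,260),Lo=(67,300),Li=(118,297),T=(274,85),Bi=(296,440),Bo=(301,500)).items()}
for k in Q: print(k,np.round(Q[k],1))
a=lambda p,q:np.round(np.degrees(np.arctan2(*(q-p)[::-1]))%90,1)
print(a(Q["Lo"],Q["Ro"]),a(Q["T"],Q["Bo"]),"ctr LR",(Q["Lo"]+Q["Ro"])/2,"TB",(Q["T"]+Q["Bo"])/2)
# 4 screws circle centre
S=np.array([world(c,s(*p),36)[:2] for p in ((145,160),(407,137),(430,397),(156,423))]); print("screws",S.mean(0),a(S[0],S[2])-45,a(S[1],S[3])-45)
```

```text
Ri [ 563.6 -178.8]
Ro [ 574.2 -160.8]
Lo [ 497.8 -299.4]
Li [ 507.2 -283.4]
T [ 469.5 -193.8]
Bi [ 586.8 -257.8]
Bo [ 605.6 -267.6]
61.1 61.5 ctr LR [ 535.99989974 -230.0941524 ] TB [ 537.54126786 -230.6785676 ]
screws [ 535.28531927 -230.02729697] -29.0 -28.3
```

>>> step_arm:
  increments:
    - {"slide": [0.047,-0.028,0],"roll": 0}
    - {"slide": [0.094,-0.056,0],"roll": 0}
    - {"slide": [0.141,-0.084,0],"roll": 0}
    - {"slide": [0.188,-0.112,0],"roll": 0}
    - {"slide": [0.235,-0.14,0],"roll": 0}
  fingers: 1

```text
t: 1.48
eef_pos: [339.2, -418.5, 214.8]
tcp_rot: [3.141, -0.0, 0.227]
ft_force: [0.7, -0.6, -0.5]
opening: 0.997
grip_force: 0.0
```

>>> step_arm:
  increments:
    - {"slide": [0.047,-0.028,0],"roll": 0}
    - {"slide": [0.094,-0.056,0],"roll": 0}
    - {"slide": [0.141,-0.084,0],"roll": 0}
    - {"slide": [0.188,-0.112,0],"roll": 0}
    - {"slide": [0.235,-0.14,0],"roll": -0.026}

```text
t: 2.1
eef_pos: [536.8, -229.1, 214.8]
tcp_rot: [3.141, -0.0, 0.253]
ft_force: [0.1, -1.4, 0.6]
opening: 0.998
grip_force: 0.0
```

>>> step_arm:
  increments:
    - {"slide": [0,0,0],"roll": 0}
    - {"slide": [0,0,0],"roll": 0}

```text
t: 2.35
eef_pos: [535.3, -230.5, 214.5]
tcp_rot: [3.142, 0.0, 0.253]
ft_force: [0.3, -0.5, -0.4]
opening: 0.997
grip_force: 0.0
```

Run:
```python
from h import *
s=state(); print(s["t"],s["eef_pos"],s["tcp_rot"],s["joints"][5],s["ft_force"])
c=imaging.read_camera("wrist"); cv2.imwrite("pics/w1.png",c["color"][...,::-1])
from m import *
try:
    measure("wrist",(0,0,640,480))
except Exception as e: print(e)
for t in ("red_pulley_bar","red_fixture_top"):
    print(t,[(np.round(m["uv"]),round(m["confidence"],2),np.round(world(c,m["uv"]),1)) for m in mark_of("wrist",t)[:2]])
```

```text
2.35 [ 535.3303195  -230.52743514  214.50707869] [3.14158285e+00 3.70531363e-04 2.53206097e-01] 0.7979361257964548 [ 0.28478347 -0.49184792 -0.39754157]
wrist bar n 1418 ztop [122.4 123.9 124.6 125. ] c [ 538.4 -231.2] size [69.3 13.6] ang 14.8
  pca ang 14.6 mean [ 540.4 -230.8  123.8]
red_pulley_bar [(array([322., 235.]), 0.73, array([ 542.7, -230.4,  123.8]))]
red_fixture_top []
```

View pics/w1.png

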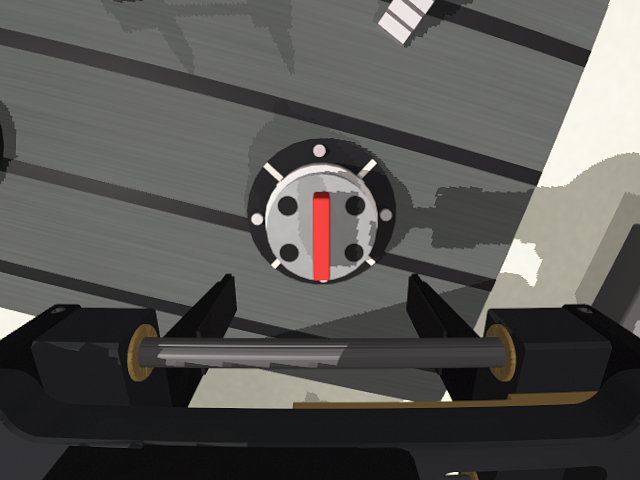

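The bar sits between the open fingers (bar column 321, fingertips at 232 and 410), aligned with the tool. Descending and gripping.

>>> step_arm:
  increments:
    - {"slide": [0.001,0,0.04],"roll": 0}
    - {"slide": [0.001,0,0.08],"roll": 0}
    - {"slide": [0.001,0,0.105],"roll": 0}
    - {"slide": [0.001,0,0.119],"roll": 0}
    - {"slide": [0.001,0,0.119],"roll": 0}

```text
t: 3.18
eef_pos: [536.2, -230.6, 95.3]
tcp_rot: [-3.141, 0.001, 0.252]
ft_force: [-0.2, -0.1, 0.3]
opening: 0.997
grip_force: 0.0
```

>>> step_arm:
  increments:
    - {"slide": [0,0,0],"roll": 0}
    - {"slide": [0,0,0],"roll": 0}
    - {"slide": [0,0,0],"roll": 0}
    - {"slide": [0,0,0],"roll": 0}
    - {"slide": [0,0,0],"roll": 0}
  fingers: 0

```text
t: 3.8
eef_pos: [536.6, -230.2, 95.7]
tcp_rot: [3.141, -0.0, 0.253]
ft_force: [-0.6, -0.2, 0.7]
opening: 0.528
grip_force: 0.0
```

>>> step_arm:
  increments:
    - {"slide": [0,0,0],"roll": 0}
    - {"slide": [0,0,0],"roll": 0}
    - {"slide": [0,0,0],"roll": 0}

```text
t: 4.18
eef_pos: [536.5, -230.2, 95.6]
tcp_rot: [3.142, 0.0, 0.253]
ft_force: [-1.3, 0.7, 0.1]
opening: 0.221
grip_force: 0.0
```

>>> step_arm:
  increments:
    - {"slide": [0,0,0],"roll": 0}
    - {"slide": [0,0,0],"roll": 0}
    - {"slide": [0,0,0],"roll": 0}
    - {"slide": [0,0,0],"roll": 0}

```text
t: 4.68
eef_pos: [536.5, -230.2, 95.6]
tcp_rot: [3.142, 0.0, 0.253]
ft_force: [0.1, 1.1, -0.3]
opening: 0.147
grip_force: 30.0
```

Bar gripped: the opening is 14 mm and the grip force 30 N. Turning it -43° in yaw (roll +0.754).

>>> step_arm:
  increments:
    - {"slide": [0,0,0],"roll": 0.1}
    - {"slide": [0,0,0],"roll": 0.2}
    - {"slide": [0,0,0],"roll": 0.3}
    - {"slide": [0,0,0],"roll": 0.4}
    - {"slide": [0,0,0],"roll": 0.5}

```text
t: 5.3
eef_pos: [536.5, -230.3, 95.6]
tcp_rot: [3.141, -0.0, -0.25]
ft_force: [0.8, -0.7, -1.5]
opening: 0.145
grip_force: 30.0
```

>>> step_arm:
  increments:
    - {"slide": [0,0,0],"roll": 0.1}
    - {"slide": [0,0,0],"roll": 0.2}
    - {"slide": [0,0,0],"roll": 0.254}
    - {"slide": [0,0,0],"roll": 0.254}
    - {"slide": [0,0,0],"roll": 0.254}

```text
t: 5.92
eef_pos: [536.3, -230.2, 95.3]
tcp_rot: [3.142, 0.001, -0.5]
ft_force: [0.5, -0.1, -6.5]
opening: 0.142
grip_force: 30.0
```

Run:
```python
from m import *
s=state(); print(s["t"],s["eef_pos"],s["tcp_rot"],s["ft_force"],s["moment"])
c=imaging.read_camera("side"); a=c["color"][140:250,240:380,::-1]
d=imaging.read_camera("scene")["color"][290:440,190:340,::-1]
cv2.imwrite("pics/s2.png",np.hstack([cv2.resize(a,(420,330)),cv2.resize(d,(330,330))]))
```

```text
5.925 [ 536.31259479 -230.15797385   95.25354951] [ 3.14153259e+00  7.73141509e-04 -5.00002734e-01] [ 0.53252128 -0.09978158 -6.50610049] [ 0.08448736 -0.0248493  -0.00433999]
```

View pics/s2.png

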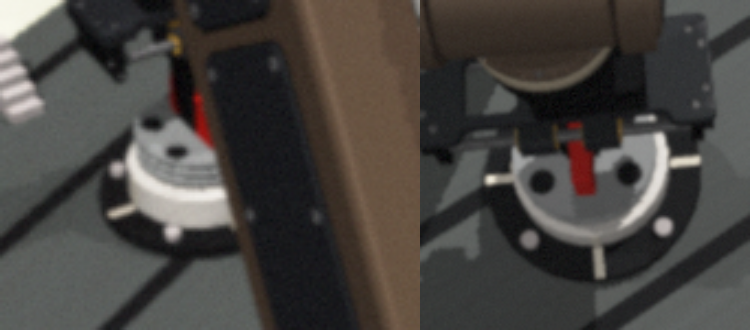

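The bar now lines up with the lower mark. The wrist carries about 6.5 N, the pulley's weight, so the key is free. Letting go so it drops.

>>> step_arm:
  increments:
    - {"slide": [0,0,0],"roll": 0}
    - {"slide": [0,0,0],"roll": 0}
    - {"slide": [0,0,0],"roll": 0}
    - {"slide": [0,0,0],"roll": 0}
    - {"slide": [0,0,0],"roll": 0}
  fingers: 0.6

```text
t: 6.65
eef_pos: [536.6, -230.3, 95.7]
tcp_rot: [3.142, -0.0, -0.501]
ft_force: [-0.3, 0.5, 0.6]
opening: 0.582
grip_force: 0.0
```

>>> step_arm:
  increments:
    - {"slide": [0,0,-0.03],"roll": 0}
    - {"slide": [0,0,-0.06],"roll": 0}
    - {"slide": [0,0,-0.1],"roll": 0}
    - {"slide": [0,0,-0.12],"roll": 0}
    - {"slide": [0,0,-0.12],"roll": 0}

```text
t: 7.28
eef_pos: [536.9, -230.4, 216.9]
tcp_rot: [3.141, -0.003, -0.501]
ft_force: [-0.5, -0.4, -0.2]
opening: 0.603
grip_force: 0.0
```

Run:
```python
from m import *
s=state(); print(s["t"],s["eef_pos"],s["opening"],s["ft_force"])
c,P,C,ok,uv,ctr=measure("wrist",(150,60,500,330))
d=np.hypot(*(P[:,:2]-ctr).T)
h=np.histogram(P[ok&(d<95),2],bins=np.arange(-4,140,3)); print([(int(b),int(k)) for k,b in zip(*h) if k>60])
cv2.imwrite("pics/w3.png",c["color"][...,::-1])
```

```text
7.275 [ 536.93800634 -230.44338838  216.86040702] 0.6029329968643465 [-0.46298047 -0.40506436 -0.23235939]
wrist bar n 1263 ztop [114.6 116.  116.8 117.1] c [ 538.  -232.7] size [12.9 69. ] ang 151.0
  pca ang 151.0 mean [ 539.6 -233.4  116. ]
[(17, 2689), (20, 3175), (29, 2782), (32, 3698), (35, 188), (38, 232), (56, 135), (59, 902), (77, 2888), (80, 4296), (113, 679), (116, 623)]
```

View pics/w3.png

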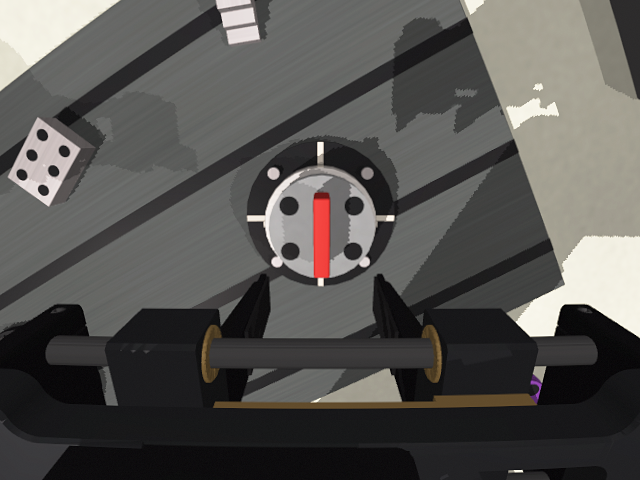

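The bar lines up with the marks at (320,150) and (321,282). Its top fell from 124.6 to 116.8 mm, which is the full 8 mm drop, and the gripper is clear, so the pulley is home.

```bash
python3 -c "
from cell import env; print(env.job_done())"
```

```text
the job is handed in; nothing more can be done
None
```

The red-barred pulley was turned 43° by its bar and dropped the full 8 mm onto the fixture; I let go, the arm is clear, the blue pulley was never approached, and the job is handed in (no verdict was returned).

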